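Index and lock the hearing aid test turntable

TASK

Take the lock pin out of its wooden block, stand it in the turntable's pin hole and let go, so that it rides on the hidden index disc below; then push the turntable itself round clockwise (by a spoke, not by the pin) towards the pointer until the pin drops fully home and locks the table. The pointer is only a rough guide: feel for the lock, never push the turntable with more than 20 N, back off once it has locked, and leave the other things on the desk where they are.

Things in the scene. Friction and masses are not known exactly. Their poses are not given: they have to be found in the camera images.
- hub (a point): Centre of the test turntable's round aluminium platter, on its vertical turning axis, at its flat top, 40 mm above the desk. x axis points to the pin hole and turns with it. Platter 184 mm diameter, 12 mm thick (28 to 40 mm above the desk); free to turn, stays where left; about 2 N at a spoke turns it. In its middle a coupler with hearing aid, to 30 mm from the axis, 94 mm above the desk.
- stand: Round grey foot of the turntable, 252 mm diameter, 10 mm high, fixed to the desk; origin on the turning axis at desk height. Between foot and platter, covered by the platter, is a fixed index disc: flat top 26 mm above the desk, one hole 11.2 mm wide and 15 mm deep, 72 mm from the axis. Re-clamped at each calibration, its hole lies at the pointer's bearing or up to 9 degrees to either side.
- pin_hole (a point): Mouth of the platter's vertical through hole for the pin, 11.2 mm wide, 1 mm chamfer, 72 mm from the axis, 40 mm above the desk. x axis points away from the axis, z up. A pin put in stands on the index disc, shoulder 12 mm above the platter, and slides along as the platter turns; where the holes meet it falls 12 mm, shoulder on the platter, and locks the platter with 1 to 2 degrees of play.
- spoke_1 (a point): Middle of the free straight part of the first spoke: a steel rod of 10 mm diameter sticking out radially from the platter's rim, 90 degrees anticlockwise (seen from above) from the pin hole. The point is 110 mm from the turning axis, 34 mm above the desk; the rod is free from 92 to 125 mm from the axis and ends in a black ball of 17 mm diameter centred at 134 mm.
- spoke_2 (a point): Middle of the free straight part of the second spoke: a steel rod of 10 mm diameter sticking out radially from the platter's rim, 180 degrees anticlockwise (seen from above) from the pin hole. The point is 110 mm from the turning axis, 34 mm above the desk; the rod is free from 92 to 125 mm from the axis and ends in a black ball of 17 mm diameter centred at 134 mm.
- spoke_3 (a point): Middle of the free straight part of the third spoke: a steel rod of 10 mm diameter sticking out radially from the platter's rim, 270 degrees anticlockwise (seen from above) from the pin hole. The point is 110 mm from the turning axis, 34 mm above the desk; the rod is free from 92 to 125 mm from the axis and ends in a black ball of 17 mm diameter centred at 134 mm.
- pointer (a point): Tip of the small black pointer on the foot's rim, 14 mm above the desk, 97 mm from the turning axis, pointing at the axis; its x axis points away from the axis. It shows only roughly (9 degrees either way) where the pin hole will be when the pin drops. Beyond it, 270 mm from the axis, stands a fixed black loudspeaker, 92 mm high, its nearest face 225 mm from the axis.
- platter (a joint): Turning angle of the platter in rad, growing anticlockwise seen from above; 0 when the pin hole is at the pointer's bearing. At the start the platter stands 0.6 to 1.4 rad (anticlockwise) away from the pointer, so it has to be turned clockwise.
- pin: Lock pin, upright, about 100 g. Origin on its axis at the underside of the knob's shoulder; z up. Above it a round knurled brass knob, 24 mm diameter and 24 mm high; below it a plain steel shank, 10 mm diameter and 26 mm long, its foot chamfered 1.7 mm. At the start it stands in the pin block with the shoulder on the block's top, 30 mm above the desk.
- pin_block: Beech block 50 x 50 x 30 mm, fixed to the desk, with one vertical 13 mm hole in the middle of its top in which the lock pin is kept. Origin at the centre of its underside.
- vise: Small steel bench vise holding an ear hook, fixed, about 100 x 60 mm and 94 mm high. Origin at the centre of its underside.
- music_box: Tin music box with a brass crank, loose, 79 x 99 x 61 mm high, the crank sticks out 30 mm on its -x side. Origin at the centre of its underside.
- boat: Ceramic toy boat, loose, 88 mm long (x), 42 mm wide, 53 mm high. Origin at the centre of its underside.

How it is judged:
On the way, in this order (a step that is already met when the one before it is completed fails the run):
1. the pin stands in the platter's hole, let go, riding on the index disc (shoulder about 12 mm above the platter) (horizontal distance between pin and pin_hole below 0.005 m and z of pin in the frame of pin_hole between 0.008 and 0.016 m and contact force between the fingers and pin below 0.05 N), for 0.2 s.
2. the robot pushes the platter round clockwise by hand contact with the platter or a spoke, not by the pin, the pin riding in its hole (contact force between the fingers and platter above 0.3 N and contact force between the fingers and pin below 0.05 N and velocity of joint platter below -0.02 rad/s and horizontal distance between pin and pin_hole below 0.006 m and z of pin in the frame of pin_hole above 0.006 m), for 0.02 s.
At the end, for the whole second after the job is handed in: The pin is upright in the platter's hole (within 4 mm) and fully home through platter and index disc, its shoulder within 3 mm of the platter's top; the platter is locked within 0.22 rad of the pointer and at rest; the robot touches nothing (horizontal distance between pin and pin_hole below 0.004 m and z of pin in the frame of pin_hole below 0.003 m and angle between pin's own z axis and vertical below 0.15 rad and value of joint platter between -0.22 and 0.22 rad and linear speed of pin below 0.02 m/s and velocity of joint platter between -0.05 and 0.05 rad/s).
It fails at once if the turntable is pushed with more than 20 N (contact force between any of the fingers, the arm and platter above 20 N).
It fails at once if the music box or the boat is moved more than 15 mm (distance of any of music_box, boat from where it was at the start of the episode above 0.015 m).
It also fails if it takes over 72 s, if anything falls off the work surface, if the arm or the gripper's body presses on something with over 40 N, if the wrist force passes 120 N, or if a joint passes its speed limit or range.

ROBOT

A 6-joint arm with a two-finger parallel gripper is mounted at the origin on the work surface. World frame = base frame: x ahead of the robot, y to its left, z up, the work surface at z = 0. Lengths are in m, angles in rad, forces in N, time in s.
With the tool pointing down it reaches from about 0.35 to 0.775 m from the base axis. Payload 7.3 kg.
Tool frame: the origin (TCP) lies at the centre of the arm's flange, where the gripper is bolted on; the fingertips stand 178 mm ahead of it and the grasp point (between the pads) lies 159 mm ahead of it (tip_extent is the distance from the TCP to the fingertips, in m); z points along the fingers, y is the line along which they close (so a half turn about z gives the same grasp; the last joint's range is limited). The gripper opens to 92 mm and grips with 3 to 60 N. Pads are 19 mm wide; open, the fingers measure 130 mm over their backs; the gripper's body (75 mm by 190 mm) begins 47 mm behind the grasp point.
Start: joints at [-1.36, 0.342, 1.524, -0, 1.275, -0.146], TCP at [0.183, -0.492, 0.405] pointing down, gripper open.
Joint ranges: [-2.53, 2.53], [-0.77, 2.02], [0.04, 2.7], [-1, 4.14], [0.28, 2.66], [-3.11, 3.11]. Speed limits (rad/s): [2.57, 2.57, 3.14, 3.14, 3.14, 3.14].

INTERFACE

Orientations are given as [roll, pitch, yaw] about the fixed x, y, z axes, in that order (R = Rz(yaw) Ry(pitch) Rx(roll)).
In Python, from cell import * gives the robot as it stands.
- The arm moves only by the tool arm_command, never from a script. Its arguments are lists of equal length, an entry for each row: "xyz": the shift along the world's x, y, z in mm, a list of three; "spin": the turn about the world's z in degrees. In form: {"xyz": [[tx, ty, tz], ...], "spin": [spin, ...]}. A call has 1 to 20 rows; each row shifts and turns the commanded pose from where the row before left it; what a row does not reach is not made up. A row lasts 1/10 s, in which the tool goes at most 50 mm and 8.59 degrees, less where a joint would pass 70% of its speed; a pose out of reach is approached as far as the arm can. A call with a gripper value outside its range is refused whole. "jaw" is the opening, from -1 (shut) to 1 (fully open), set as the call begins (left out, the last holds). The fingers move at their own pace and stop on an object; "squeeze" is the grip in N (left out, the last holds). Time passes only in rows, so rows that do not move let the fingers close. It gives the time, the measured TCP pose, the force, the opening and the grip force at its end, in the units of the state.
- observe(): the state, without advancing time (a new reading comes with each control period).
- read_camera(name): name is "scene" or "top" or "wrist"; returns a dict with "img" (400x640x3 uint8, red, green, blue), "depth" (400x640 float32, m along the optical axis (not along the pixel's ray), 0 where there is no reading), "fx", "fy", "cx", "cy" (pixels), "dist_coeffs" ([k1, k2, p1, p2, k3] as OpenCV has them; the pictures are not rectified), "world_from_camera" (4x4, takes a point from camera to world coordinates). Camera axes: x right, y up, looking along -z (the intrinsics and any distortion apply to the point x, -y, -z); pixel columns grow to the right and rows downward; lengths in m; the calibration is good to about 2 mm. A picture is of the moment at which its call begins.
- hand_in(): hands the job in; it is judged then, once.
The state is a dict: "time": time; "qpos": joint angles; "qvel": joint speeds; "joint_efforts": joint torques, N m; "tool_pos": TCP position; "tool_rot": TCP orientation; "contact_force": force on the tool from outside, world axes, zero at the start; "torque": the same for the moment, N m; "opening": finger opening in m; "grip_force": force on a finger pad.
Only numpy, scipy, OpenCV 4.12 (cv2) and the standard library are available. Lean on these libraries where they do the work, as an engineer would, in place of code of your own. Each camera call takes 0.05 s, during which the arm holds its last target. There are 200 camera calls.

## Working session

There is one attempt and no reset: what is moved stays moved. The work goes in short steps, Python scripts to look and compute and a tool call to move; the robot and the scene stay as the last step left them, time stands still between calls to the robot, and variables do not carry over. Pictures are saved under pics/ and viewed, at most 13 in all, crops included, and the job is handed in when it is done.

Besides the shell and the picture viewer there is one more tool, called in YAML: its name, and indented under it one key for each argument. arm_command: Moves the arm, as the interface text tells. Its arguments: {"type":"object","properties":{"xyz":{"type":"array","items":{"type":"array","items":{"type":"number"}}},"spin":{"type":"array","items":{"type":"number"}},"jaw":{"type":"number"},"squeeze":{"type":"number"}},"required":["xyz","spin"]}

```bash
mkdir -p pics; cat > h.py <<'E'
from cell import *
import numpy as np, cv2
def ray(c,u,v):
    K=np.array([[c['fx'],0,c['cx']],[0,c['fy'],c['cy']],[0,0,1.]])
    p=cv2.undistortPoints(np.array([[[u,v]]],float),K,np.array(c['dist_coeffs'],float))[0,0]
    return np.array([p[0],-p[1],-1.])
def px2z(c,u,v,z):
    T=np.array(c['world_from_camera']);d=T[:3,:3]@ray(c,u,v);o=T[:3,3]
    return o+d*(z-o[2])/d[2]
def pxd(c,u,v):
    T=np.array(c['world_from_camera']);d=np.median(c['depth'][v-1:v+2,u-1:u+2])
    return T[:3,:3]@(ray(c,u,v)*d)+T[:3,3]
def save(c,n): cv2.imwrite('pics/'+n,c['img'][:,:,::-1])
E
python3 - <<'E'
from h import *
import pickle
for n in('top','scene'):
    c=read_camera(n); save(c,n+'1.png'); pickle.dump(c,open(n+'1.pkl','wb'))
    print(n,c['world_from_camera'])
E
```

```text
top [[ 2.76053336e-02  9.96766306e-01 -7.54644077e-02  4.84958319e-01]
 [-9.99618808e-01  2.74940570e-02 -2.51325061e-03 -2.91704320e-02]
 [-4.30300801e-04  7.55050203e-02  9.97145329e-01  1.38706278e+00]
 [ 0.00000000e+00  0.00000000e+00  0.00000000e+00  1.00000000e+00]]
scene [[ 0.71152792 -0.50822746  0.48521425  1.02943128]
 [ 0.7024854   0.52981377 -0.47519641 -0.4860358 ]
 [-0.01556533  0.67897144  0.73399966  0.76547498]
 [ 0.          0.          0.          1.        ]]
```

View pics/top1.png

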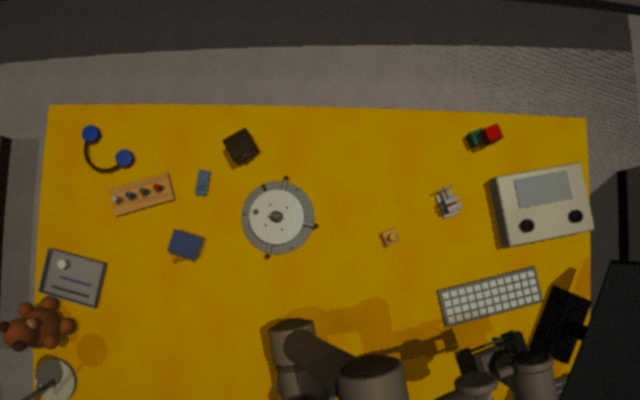

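View pics/scene1.png

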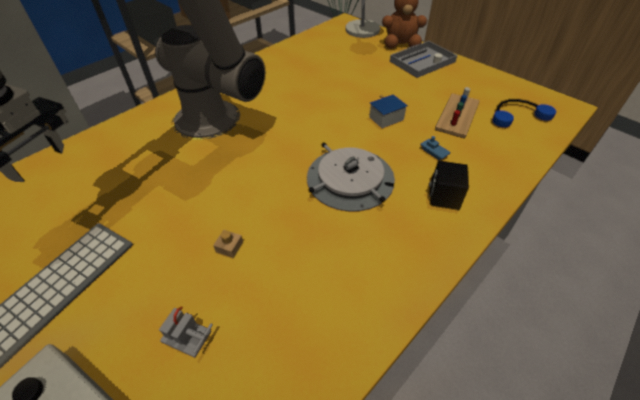

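The top view shows the turntable at (277,217), the pin block at (390,237), the loudspeaker at (241,147), the music box at (186,245), the boat at (203,183) and the vise at (448,203). Next I'll enlarge the turntable and the block.

```bash
python3 - <<'E'
from h import *
import pickle
c=pickle.load(open('top1.pkl','rb'));im=c['img'][:,:,::-1]
im=np.clip(im.astype(float)*1.5,0,255).astype(np.uint8)
a=cv2.resize(im[170:265,230:325],(570,570),interpolation=cv2.INTER_CUBIC)
b=cv2.resize(im[222:254,374:406],(224,224),interpolation=cv2.INTER_CUBIC)
o=np.zeros((570,800,3),np.uint8);o[:,:570]=a;o[:224,574:798]=b
cv2.imwrite('pics/crop1.png',o)
for u,v in((241,147),(186,245),(203,183),(448,203)):print(px2z(c,u,v,0.05))
E
```

```text
[0.78347904 0.2481956  0.05      ]
[0.44867329 0.41896958 0.05      ]
[0.65792109 0.37139428 0.05      ]
[ 0.61317523 -0.45211375  0.05      ]
```

View pics/crop1.png

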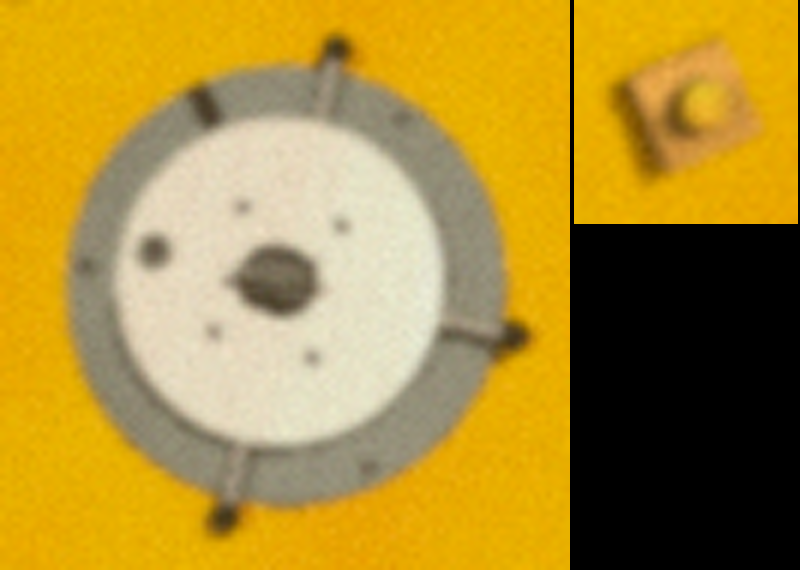

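The crop shows the hole at (154,251), the pointer tip at (213,122), the spoke balls at (337,48), (515,335) and (222,518), and the knob top at (705,104). Next I'll convert these to world positions.

```bash
python3 - <<'E'
from h import *
import pickle
c=pickle.load(open('top1.pkl','rb'))
f=lambda x,y,z:px2z(c,(x+.5)/6-.5+230,(y+.5)/6-.5+170,z)[:2]
A,B,C=f(337,48,.034),f(515,335,.034),f(222,518,.034);H=f(154,251,.04);P=f(213,122,.014)
hub=(A+C)/2
L=f(115,280,.04);R=f(446,280,.04);T=f(280,115,.04);Bo=f(280,446,.04)
print('platter',(L+R)/2,(T+Bo)/2,np.linalg.norm(L-R),np.linalg.norm(T-Bo))
for n,q in zip('ABCHP',(A,B,C,H,P)):
  d=q-hub;print(n,q,np.linalg.norm(d),np.degrees(np.arctan2(d[1],d[0])))
print('hub',hub)
k=px2z(c,(705-574+.5)/7-.5+374,(104+.5)/7-.5+222,.054);print('knob',k)
# block corners: top face
for x,y in((630,88),(722,40),(762,128),(665,172)):print(px2z(c,(x-574)/7+374,y/7+222,.03))
print(observe()['tool_pos'],observe()['tool_rot'],observe()['opening'])
E
```

```text
platter [0.55367995 0.1212481 ] [0.55384601 0.12139045] 0.18466060551387606 0.18445436870706505
A [0.68553643 0.0946134 ] 0.1352569859548485 -11.759824026911886
B [ 0.52698095 -0.01016042] 0.13489689363339313 -101.17222701722143
C [0.4207004  0.14974675] 0.1352569859548485 168.24017597308813
H [0.56788671 0.19232733] 0.07168501056284471 78.11099297434622
P [0.64409621 0.16577891] 0.10088516841550045 25.60490974183482
hub [0.55311842 0.12218007]
knob [ 0.49686308 -0.26484456  0.054     ]
[ 0.50242321 -0.23427909  0.03      ]
[ 0.52657277 -0.27827526  0.03      ]
[ 0.48486528 -0.2982752   0.03      ]
[ 0.46268945 -0.25185796  0.03      ]
[ 0.18334498 -0.49180419  0.40411027] [-3.14021230e+00 -1.70766291e-04  3.56797612e-01] 0.09169144124401055
```

arm_command:
  xyz:
    - [32, 23, -12]
    - [32, 23, -12]
    - [32, 23, -12]
    - [32, 23, -12]
    - [32, 23, -12]
    - [32, 23, -12]
    - [32, 23, -12]
    - [32, 23, -12]
    - [32, 23, -12]
    - [25.7, 20, -12]
    - [0, 0, 0]
    - [0, 0, 0]
  spin: [5.8, 5.8, 5.8, 5.8, 5.8, 5.8, 5.8, 5.8, 5.8, 5.8, 0, 0]
  jaw: 0.3

```text
time: 1.3
tool_pos: [0.4972, -0.2645, 0.2841]
tool_rot: [-3.14, -0.0, 1.37]
contact_force: [0.3, 0.3, 0.2]
opening: 0.0598
grip_force: 0.0
```

```bash
python3 - <<'E'
from h import *
c=read_camera('wrist');save(c,'w1.png');s=observe();print(s['time'],s['tool_pos'],s['tool_rot'],s['opening'],s['contact_force'])
T=np.array(c['world_from_camera']);import pickle;pickle.dump(c,open('w1.pkl','wb'));print(T)
E
```

```text
1.35 [ 0.49675132 -0.26515087  0.28460115] [-3.14089635e+00  8.10591260e-05  1.36822412e+00] 0.05941286148957868 [ 0.09885272 -0.22336249  0.71100223]
[[ 9.79720443e-01  1.91351576e-01  5.94342371e-02  5.12977999e-01]
 [-2.00366915e-01  9.37062092e-01  2.85950580e-01 -1.87338964e-01]
 [-9.76476462e-04 -2.92060284e-01  9.56399413e-01  2.64561333e-01]
 [ 0.00000000e+00  0.00000000e+00  0.00000000e+00  1.00000000e+00]]
```

View pics/w1.png

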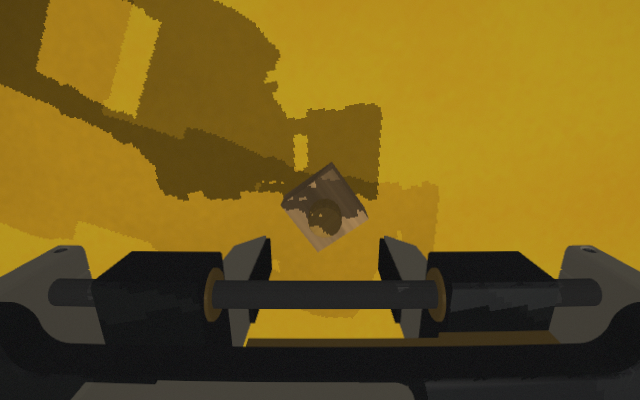

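The wrist view shows the knob at about (324,216), centred between the pads, which sit at about x=267 and 382. I'll check its position.

```bash
python3 - <<'E'
from h import *
import pickle
c=pickle.load(open('w1.pkl','rb'))
print(px2z(c,324,216,.054),px2z(c,324,218,.054))
for p in((282,206),(332,163),(368,215),(319,251)):print(px2z(c,*p,.03))
E
```

```text
[ 0.49713714 -0.26172147  0.054     ] [ 0.49683322 -0.26320345  0.054     ]
[ 0.46471487 -0.25545362  0.03      ]
[ 0.5097417  -0.22990759  0.03      ]
[ 0.52961824 -0.27635079  0.03      ]
[ 0.48517859 -0.29927648  0.03      ]
```

arm_command:
  xyz:
    - [0, 1, -20]
    - [0, 0, -20]
    - [0, 0, -20]
    - [0, 0, -11]
    - [0, 0, 0]
    - [0, 0, 0]
  spin: [0, 0, 0, 0, 0, 0]

```text
time: 1.95
tool_pos: [0.497, -0.2646, 0.2145]
tool_rot: [3.141, 0.0, 1.368]
contact_force: [-0.2, -0.2, 0.4]
opening: 0.0596
grip_force: 0.0
```

arm_command:
  xyz:
    - [0, 0, 0]
    - [0, 0, 0]
    - [0, 0, 0]
    - [0, 0, 0]
    - [0, 0, 0]
    - [0, 0, 0]
    - [0, 0, 0]
    - [0, 0, 0]
  spin: [0, 0, 0, 0, 0, 0, 0, 0]
  jaw: -1
  squeeze: 20

```text
time: 2.75
tool_pos: [0.4971, -0.2639, 0.2138]
tool_rot: [3.141, -0.0, 1.369]
contact_force: [-0.2, 0.4, 2.0]
opening: 0.0231
grip_force: 20.0
```

arm_command:
  xyz:
    - [0, 0, 10]
    - [0, 0, 20]
    - [0, 0, 30]
    - [0, 0, 30]
    - [0, 0, 30]
    - [0, 10, 0]
    - [2, 25, 0]
    - [5, 33, 0]
    - [5, 33, 0]
    - [5, 33, 0]
    - [5, 33, 0]
    - [5, 33, 0]
    - [5, 33, 0]
    - [5, 33, 0]
    - [5, 33, 0]
    - [5, 33, 0]
    - [5, 33, 0]
    - [5, 33, 0]
    - [5, 33, 0]
    - [5, 23, 0]
  spin: [0, 0, 0, 0, 0, 0, 0, 0, 0, 0, 0, 0, 0, 0, 0, 0, 0, 0, 0, 0]

```text
time: 4.75
tool_pos: [0.5635, 0.1924, 0.3329]
tool_rot: [-3.14, 0.0, 1.37]
contact_force: [0.7, -0.6, -1.2]
opening: 0.0231
grip_force: 20.0
```

arm_command:
  xyz:
    - [4, 3, 0]
    - [0, 0, 0]
    - [0, 0, 0]
  spin: [0, 0, 0]

```text
time: 5.05
tool_pos: [0.5679, 0.1923, 0.3332]
tool_rot: [-3.141, 0.001, 1.369]
contact_force: [-0.7, -0.9, -1.1]
opening: 0.0232
grip_force: 20.0
```

```bash
python3 - <<'E'
from h import *
import pickle
c=read_camera('wrist');save(c,'w2.png');s=observe();print(s['time'],s['tool_pos'],s['tool_rot'],s['opening'],s['contact_force'])
pickle.dump(c,open('w2.pkl','wb'))
E
```

```text
5.1 [0.56793257 0.19204151 0.33342133] [-3.14083865e+00  7.31434231e-04  1.36803749e+00] 0.023519052743198824 [ 0.86191193 -0.70101954 -0.9067375 ]
```

View pics/w2.png

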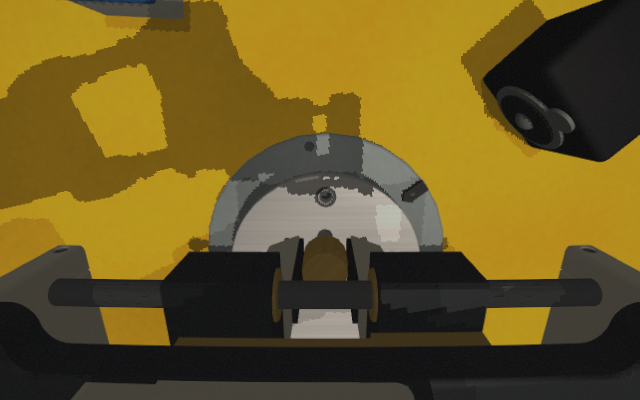

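The wrist view shows the hole at (325,197), the held knob at about (325,258) and the shank foot at about (325,232). I'll enlarge that area.

```bash
python3 - <<'E'
from h import *
import pickle
c=pickle.load(open('w2.pkl','rb'));im=c['img'][180:290,270:380,::-1]
im=np.clip(im.astype(float)*1.8,0,255).astype(np.uint8)
cv2.imwrite('pics/crop2.png',cv2.resize(im,(550,550),interpolation=cv2.INTER_CUBIC))
print(px2z(c,325,197,.04),px2z(c,325,196,.04), px2z(c,417,182,.014))
# expected pixels of knob at TCP xy
T=np.linalg.inv(np.array(c['world_from_camera']));K=np.array([[c['fx'],0,c['cx']],[0,c['fy'],c['cy']],[0,0,1.]])
for z in(.124,.150,.174):
  p=(T@np.array([.5679,.1923,z,1]))[:3]*[1,-1,-1]
  print(z,cv2.projectPoints(p[None],np.zeros(3),np.zeros(3),K,np.array(c['dist_coeffs'],float))[0].ravel())
E
```

```text
[0.56772753 0.19007394 0.04      ] [0.56791744 0.19099938 0.04      ] [0.657776   0.17941168 0.014     ]
0.124 [324.67976991 230.38678169]
0.15 [324.67365838 247.90272489]
0.174 [324.66627539 268.9636442 ]
```

View pics/crop2.png

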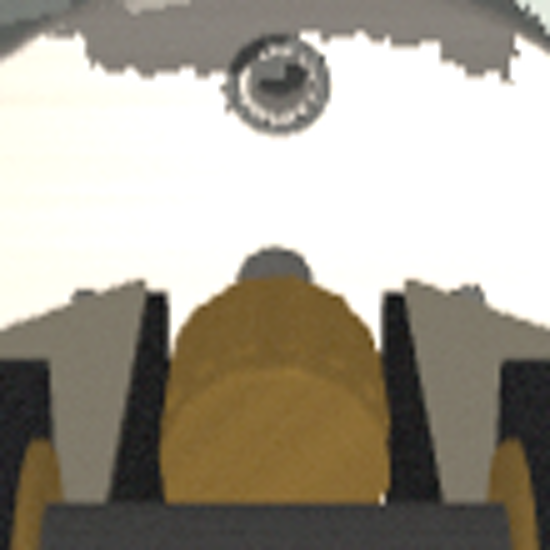

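The hole mouth centre is at (325.2,196.6), the shank's centre line is at u=324.6, and its upper edge is at v≈228.9. I'll convert these to an offset.

```bash
python3 - <<'E'
from h import *
import pickle
from scipy.optimize import least_squares
c=pickle.load(open('w2.pkl','rb'))
print(c['fx'],px2z(c,325.2,196.6,.04))
T=np.linalg.inv(np.array(c['world_from_camera']));K=np.array([[c['fx'],0,c['cx']],[0,c['fy'],c['cy']],[0,0,1.]])
def pr(P):
  p=(T[:3,:3]@np.array(P).T+T[:3,3:]).T*[1,-1,-1]
  return cv2.projectPoints(p,np.zeros(3),np.zeros(3),K,np.array(c['dist_coeffs'],float))[0][:,0]
a=np.linspace(0,2*np.pi,200)
def circ(x,y,z,r): return pr(np.c_[x+r*np.cos(a),y+r*np.sin(a),a*0+z])
for zs in(.148,.150,.152):
 x,y=.5679,.1921
 print(zs,'foot top v',min(circ(x,y,zs-.026,.0033)[:,1].min(),circ(x,y,zs-.0243,.005)[:,1].min()),'shoulder top',circ(x,y,zs,.012)[:,1].min(),'knobtop top',circ(x,y,zs+.024,.012)[:,1].min(), 'hole diam',np.ptp(circ(.5678,.1904,.04,.0066)[:,0]))
E
```

```text
314.6058908565373 [0.56798113 0.19040783 0.04      ]
0.148 foot top v 223.31342081493358 shoulder top 227.3635449472 knobtop top 245.64402735383914 hole diam 14.560295763833835
0.15 foot top v 224.44887077628607 shoulder top 228.70575957835675 knobtop top 247.41316385018052 hole diam 14.560295763833835
0.152 foot top v 225.6060242641282 shoulder top 230.07733410461137 knobtop top 249.22670806826284 hole diam 14.560295763833835
```

arm_command:
  xyz:
    - [0.3, 0.8, -15]
    - [0, 0, -25]
    - [0, 0, -25]
    - [0, 0, -12]
    - [0, 0, -2]
    - [0, 0, -2]
    - [0, 0, -2]
    - [0, 0, -2]
  spin: [0, 0, 0, 0, 0, 0, 0, 0]

```text
time: 5.9
tool_pos: [0.5687, 0.1939, 0.2497]
tool_rot: [3.14, -0.001, 1.369]
contact_force: [-0.4, 0.2, -0.9]
opening: 0.0236
grip_force: 20.0
```

arm_command:
  xyz:
    - [0, 0, -2]
    - [0, 0, -2]
    - [0, 0, -2]
    - [0, 0, -1]
    - [0, 0, 0]
  spin: [0, 0, 0, 0, 0]

```text
time: 6.4
tool_pos: [0.5684, 0.1938, 0.2416]
tool_rot: [-3.142, 0.0, 1.369]
contact_force: [0.1, -0.5, -1.2]
opening: 0.0229
grip_force: 20.0
```

arm_command:
  xyz:
    - [0, 0, -2]
    - [0, 0, -1]
    - [0, 0, -1]
    - [0, 0, -1]
    - [0, 0, 0]
  spin: [0, 0, 0, 0, 0]

```text
time: 6.9
tool_pos: [0.5684, 0.1939, 0.2366]
tool_rot: [-3.142, 0.0, 1.369]
contact_force: [-0.1, -1.0, -1.9]
opening: 0.0232
grip_force: 20.0
```

arm_command:
  xyz:
    - [0, 0, 0]
    - [0, 0, 0]
    - [0, 0, 0]
    - [0, 0, 0]
    - [0, 0, 0]
    - [0, 0, 0]
  spin: [0, 0, 0, 0, 0, 0]
  jaw: 0.1

```text
time: 7.5
tool_pos: [0.5684, 0.1939, 0.2368]
tool_rot: [3.141, -0.0, 1.369]
contact_force: [0.1, -0.1, -0.3]
opening: 0.0503
grip_force: 0.0
```

arm_command:
  xyz:
    - [0, 0, 10]
    - [0, 0, 25]
    - [0, 0, 30]
    - [0, 0, 30]
    - [0, 0, 0]
    - [0, 0, 0]
  spin: [0, 0, 0, 0, 0, 0]

```text
time: 8.1
tool_pos: [0.5683, 0.1938, 0.3329]
tool_rot: [3.14, -0.001, 1.369]
contact_force: [-0.0, -0.7, -0.4]
opening: 0.0503
grip_force: 0.0
```

```bash
python3 - <<'E'
from h import *
import pickle
c=read_camera('wrist');t=read_camera('top');pickle.dump((c,t),open('w3.pkl','wb'))
s=observe();print(s['time'],s['tool_pos'],s['tool_rot'],s['contact_force'])
b=cv2.resize(t['img'][170:265,230:325],(390,390),interpolation=cv2.INTER_CUBIC)
a=cv2.resize(c['img'][130:300,210:450],(400,283),interpolation=cv2.INTER_CUBIC)
o=np.zeros((390,800,3),np.uint8);o[:,:390]=b;o[:283,400:]=a
cv2.imwrite('pics/s3.png',np.clip(o[:,:,::-1]*1.5,0,255).astype(np.uint8))
E
```

```text
8.2 [0.56803663 0.19379705 0.33094991] [-3.14009419e+00  7.08239558e-04  1.36911635e+00] [-0.39212633  0.20849308 -0.48489641]
```

View pics/s3.png

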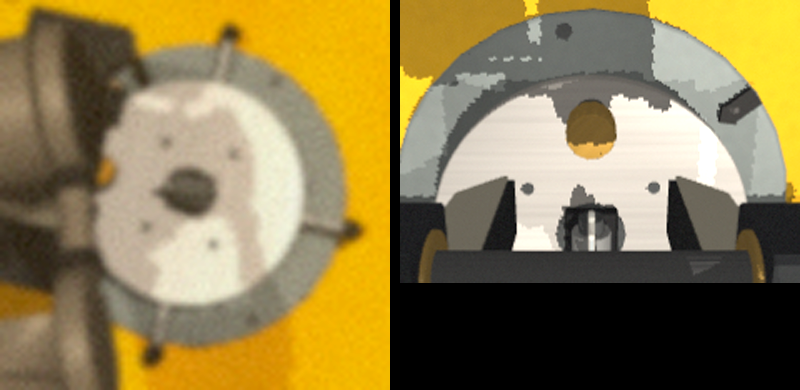

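The pin stands upright in the hole, at about (103,172) in the left panel and (591,130) in the right. Next I'll move to the anticlockwise side of spoke 3 with the fingers closed.

arm_command:
  xyz:
    - [9, -5.5, 0]
    - [9, -5.5, 0]
    - [9, -5.5, 0]
    - [9, -5.5, 0]
    - [9, -5.5, 0]
    - [9, -5.5, 0]
    - [9, -5.5, 0]
    - [9, -5.5, 0]
    - [9, -5.5, 0]
    - [9, -5.5, 0]
    - [10, -5.8, 0]
    - [0, 0, 0]
    - [0, 0, 0]
  spin: [-8.2, -8.2, -8.2, -8.2, -8.2, -8.2, -8.2, -8.2, -8.2, -8.2, -8, 0, 0]
  jaw: -1

```text
time: 9.5
tool_pos: [0.6681, 0.1331, 0.3304]
tool_rot: [3.141, 0.003, -0.198]
contact_force: [-0.7, 0.2, 0.1]
opening: 0.0006
grip_force: 0.0
```

```bash
python3 - <<'E'
from h import *
import pickle
c=read_camera('scene');pickle.dump(c,open('s4.pkl','wb'))
w=read_camera('wrist')
s=observe();print(s['time'],s['tool_pos'],s['tool_rot'],s['opening'],s['contact_force'])
a=cv2.resize(c['img'][130:220,290:410],(400,300),interpolation=cv2.INTER_CUBIC)
b=cv2.resize(w['img'],(400,250))
o=np.vstack([a,b]);cv2.imwrite('pics/s4.png',np.clip(o[:,:,::-1]*1.4,0,255).astype(np.uint8))
E
```

```text
9.6 [0.66792774 0.13340632 0.33108144] [ 3.14122565e+00  1.53038308e-03 -1.98694224e-01] 0.00046622884732713446 [-0.10466574 -0.2282856   0.01939027]
```

View pics/s4.png

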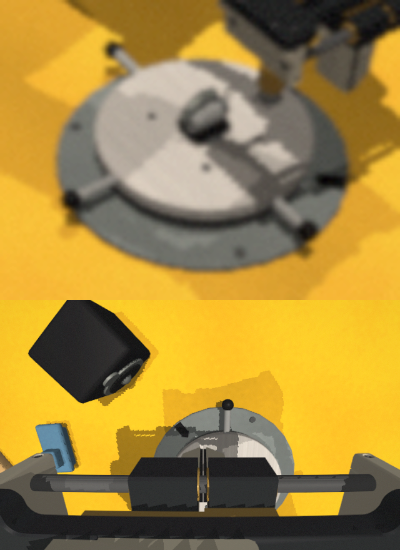

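arm_command:
  xyz:
    - [0, 0, -20]
    - [0, 0, -35]
    - [0, 0, -35]
    - [0, 0, -25]
    - [0, 0, -12]
    - [0, 0, -4]
    - [0, 0, 0]
    - [0, 0, 0]
  spin: [0, 0, 0, 0, 0, 0, 0, 0]

```text
time: 10.4
tool_pos: [0.6689, 0.1332, 0.2025]
tool_rot: [-3.141, -0.003, -0.201]
contact_force: [0.4, 0.1, -0.6]
opening: 0.0004
grip_force: 0.0
```

arm_command:
  xyz:
    - [-0.8, -4, 0]
    - [-0.8, -3, 0]
    - [-0.4, -2, 0]
    - [-0.4, -2, 0]
    - [0, 0, 0]
  spin: [0, 0, 0, 0, 0]

```text
time: 10.9
tool_pos: [0.666, 0.1216, 0.2009]
tool_rot: [3.141, -0.0, -0.202]
contact_force: [0.1, -0.5, -0.2]
opening: 0.0009
grip_force: 0.0
```

```bash
python3 - <<'E'
import numpy as np
h=np.array([553.5,121.8])
def p(b,tau):
    b=np.radians(b);return h+110*np.array([np.cos(b),np.sin(b)])+tau*np.array([-np.sin(b),np.cos(b)])
for tau in(24,):
  for b in range(-12,-80,-4):print(b,p(b,tau).round(1),(p(b-4,tau)-p(b,tau)).round(1))
E
```

```text
-12 [666.1 122.4] [-0.2 -7.9]
-16 [665.9 114.6] [-0.8 -7.8]
-20 [665.1 106.7] [-1.3 -7.7]
-24 [663.8  99. ] [-1.9 -7.6]
-28 [661.9  91.3] [-2.4 -7.5]
-32 [659.5  83.9] [-2.9 -7.3]
-36 [656.6  76.6] [-3.4 -7.1]
-40 [653.2  69.5] [-3.9 -6.8]
-44 [649.3  62.7] [-4.4 -6.5]
-48 [644.9  56.1] [-4.8 -6.2]
-52 [640.1  49.9] [-5.2 -5.9]
-56 [634.9  44. ] [-5.6 -5.5]
-60 [629.3  38.5] [-6.  -5.1]
-64 [623.3  33.5] [-6.3 -4.7]
-68 [617.   28.8] [-6.6 -4.2]
-72 [610.3  24.6] [-6.9 -3.7]
-76 [603.4  20.9] [-7.2 -3.2]
```

arm_command:
  xyz:
    - [-0.1, -2, 0]
    - [-0.1, -2, 0]
    - [-0.1, -2, 0]
    - [-0.2, -2, 0]
    - [-0.3, -2, 0]
    - [-0.3, -2, 0]
    - [-0.3, -2, 0]
    - [-0.3, -2, 0]
  spin: [-1, -1, -1, -1, -1, -1, -1, -1]

```text
time: 11.7
tool_pos: [0.6644, 0.1059, 0.2009]
tool_rot: [-3.141, -0.001, -0.343]
contact_force: [1.8, 0.9, 0.9]
opening: 0.0007
grip_force: 1.1
```

```bash
python3 - <<'E'
from h import *
import pickle
t=read_camera('top');pickle.dump(t,open('t5.pkl','wb'))
s=observe();print(s['time'],s['tool_pos'],s['tool_rot'],s['contact_force'])
b=cv2.resize(t['img'][170:265,230:325],(570,570),interpolation=cv2.INTER_CUBIC)
cv2.imwrite('pics/t5.png',np.clip(b[:,:,::-1]*1.5,0,255).astype(np.uint8))
E
```

```text
11.75 [0.66435958 0.10555773 0.20086897] [ 3.14147957e+00 -3.95705598e-04 -3.43841784e-01] [ 1.23846111  1.64872914 -0.25609509]
```

View pics/t5.png

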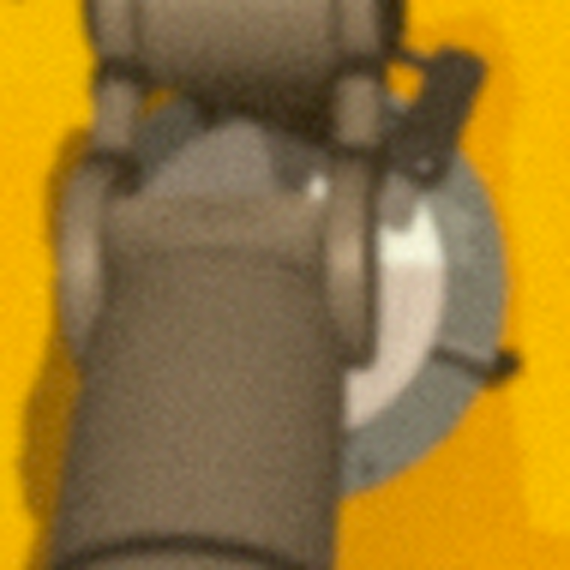

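The fingers are in contact at about 2 N, and spoke 2 has moved to (502,366), so the platter has turned about 8°. I'll continue along the arc.

arm_command:
  xyz:
    - [-0.4, -2.6, 0]
    - [-0.4, -2.6, 0]
    - [-0.5, -2.5, 0]
    - [-0.6, -2.5, 0]
    - [-0.6, -2.5, 0]
    - [-0.7, -2.6, 0]
    - [-0.8, -2.5, 0]
    - [-0.8, -2.5, 0]
    - [-0.8, -2.5, 0]
    - [-0.9, -2.4, 0]
    - [-1, -2.4, 0]
    - [-1, -2.5, 0]
    - [-1.1, -2.4, 0]
    - [-1.1, -2.4, 0]
    - [-1.2, -2.3, 0]
  spin: [-1.3, -1.3, -1.3, -1.3, -1.3, -1.3, -1.3, -1.3, -1.3, -1.3, -1.3, -1.3, -1.3, -1.3, -1.3]

```text
time: 13.25
tool_pos: [0.6523, 0.0686, 0.2008]
tool_rot: [3.142, -0.0, -0.684]
contact_force: [2.8, 0.9, 1.0]
opening: 0.0004
grip_force: 1.4
```

arm_command:
  xyz:
    - [-1.3, -2.3, 0]
    - [-1.3, -2.3, 0]
    - [-1.3, -2.2, 0]
    - [-1.4, -2.2, 0]
    - [-1.4, -2.2, 0]
    - [-1.5, -2.1, 0]
    - [-1.5, -2, 0]
  spin: [-1.3, -1.3, -1.3, -1.3, -1.3, -1.3, -1.3]

```text
time: 13.95
tool_pos: [0.6426, 0.0534, 0.2008]
tool_rot: [3.141, -0.0, -0.842]
contact_force: [2.4, 0.4, 1.4]
opening: 0.0006
grip_force: 1.4
```

```bash
python3 - <<'E'
from h import *
import pickle
t=read_camera('top');c=read_camera('scene')
s=observe();print(s['time'],s['tool_pos'],s['tool_rot'],s['contact_force'])
b=cv2.resize(t['img'][170:265,230:325],(400,400),interpolation=cv2.INTER_CUBIC)
a=cv2.resize(c['img'][120:220,290:410],(400,333),interpolation=cv2.INTER_CUBIC)
o=np.zeros((400,800,3),np.uint8);o[:,:400]=b;o[:333,400:]=a
cv2.imwrite('pics/t6.png',np.clip(o[:,:,::-1]*1.5,0,255).astype(np.uint8))
E
```

```text
14.05 [0.6424055  0.05326474 0.20068965] [ 3.14090185e+00  3.89696456e-04 -8.41717805e-01] [ 1.45693592 -0.1449609   0.97819581]
```

View pics/t6.png

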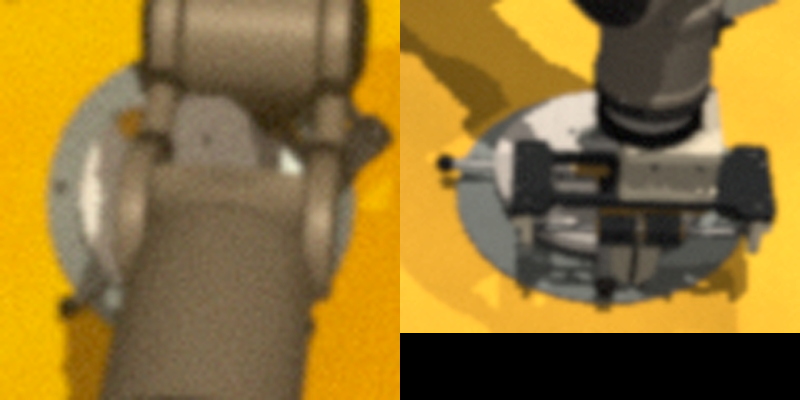

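The pin is visible at (128,122) in the left panel and is riding along with the platter. I'll write a depth check on the knob, then step through the lock zone.

```bash
cat > chk.py <<'E'
from h import *
s=observe();c=read_camera('top')
p=s['tool_pos'][:2];d=np.array(p)-[.5535,.1218]
b=np.arctan2(d[1],d[0])-np.arctan2(.0235,.110);hb=b+np.pi/2
T=np.linalg.inv(np.array(c['world_from_camera']));K=np.array([[c['fx'],0,c['cx']],[0,c['fy'],c['cy']],[0,0,1.]])
P=np.array([.5535+.072*np.cos(hb),.1218+.072*np.sin(hb),.07])
q=(T[:3,:3]@P+T[:3,3])*[1,-1,-1]
u,v=cv2.projectPoints(q[None],np.zeros(3),np.zeros(3),K,np.array(c['dist_coeffs'],float))[0].ravel()
ui,vi=int(round(u)),int(round(v))
z=np.array([[pxd1[2] for pxd1 in [pxd(c,x,y) for x in range(ui-2,ui+3)]] for y in range(vi-2,vi+3)])
f=s['contact_force'];rg=c['img'][vi,ui]
print('t%.2f'%s['time'],'b%.1f'%np.degrees(b),'r%.4f'%np.hypot(*d),'F',np.round(f,1),'px',ui,vi,rg,'\n',(z*1000).round(0))
E
python3 chk.py
```

```text
t14.05 b-49.7 r0.1123 F [ 1.5 -0.1  1. ] px 262 199 [88 60 20] 
 [[ 76.  76.  77. 381. 390.]
 [ 76.  76.  79. 389. 394.]
 [ 76.  75.  79. 392. 396.]
 [ 75.  77.  79. 394. 398.]
 [ 75.  77.  79. 403. 405.]]
```

arm_command:
  xyz:
    - [-1.25, -1.5, 0]
    - [-1.3, -1.5, 0]
    - [-1.3, -1.5, 0]
  spin: [-1, -1, -1]

```text
time: 14.4
tool_pos: [0.6387, 0.049, 0.2006]
tool_rot: [3.141, 0.0, -0.894]
contact_force: [2.0, 0.7, 0.8]
opening: 0.0004
grip_force: 1.2
```

```bash
python3 chk.py
```

```text
t14.40 b-52.6 r0.1121 F [2.  0.7 0.8] px 262 198 [98 69 20] 
 [[75. 75. 77. 77. 77.]
 [78. 77. 77. 77. 78.]
 [77. 77. 77. 77. 78.]
 [75. 77. 77. 77. 78.]
 [74. 77. 77. 77. 80.]]
```

arm_command:
  xyz:
    - [-0.7, -0.7, 0]
    - [-0.7, -0.7, 0]
  spin: [-0.5, -0.5]

```text
time: 14.65
tool_pos: [0.6374, 0.0476, 0.2007]
tool_rot: [-3.142, -0.0, -0.911]
contact_force: [3.0, 0.2, -0.2]
opening: 0.0002
grip_force: 1.2
```

```bash
python3 chk.py
```

```text
t14.65 b-53.5 r0.1120 F [ 3.   0.2 -0.2] px 263 198 [94 65 16] 
 [[ 75.  77.  75.  76.  77.]
 [ 77.  77.  75.  76.  78.]
 [ 77.  75.  75.  76.  78.]
 [ 74.  74.  74.  76. 389.]
 [ 73.  73.  72.  74. 390.]]
```

arm_command:
  xyz:
    - [-0.7, -0.7, 0]
    - [-0.7, -0.7, 0]
  spin: [-0.5, -0.5]

```text
time: 14.9
tool_pos: [0.636, 0.0462, 0.2007]
tool_rot: [3.141, -0.0, -0.928]
contact_force: [2.9, -0.1, 0.7]
opening: 0.0005
grip_force: 1.1
```

```bash
python3 chk.py
```

```text
t14.90 b-54.6 r0.1119 F [ 2.9 -0.1  0.7] px 263 198 [85 58 16] 
 [[74. 75. 74. 74. 75.]
 [74. 75. 74. 75. 80.]
 [74. 77. 76. 77. 80.]
 [74. 77. 77. 77. 78.]
 [59. 74. 75. 76. 76.]]
```

arm_command:
  xyz:
    - [-0.7, -0.7, 0]
    - [-0.7, -0.7, 0]
  spin: [-0.5, -0.5]

```text
time: 15.15
tool_pos: [0.6346, 0.0448, 0.2007]
tool_rot: [3.141, 0.0, -0.946]
contact_force: [1.8, 0.6, -0.4]
opening: 0.0004
grip_force: 1.0
```

```bash
python3 chk.py
```

```text
t15.15 b-55.6 r0.1118 F [ 1.8  0.6 -0.4] px 263 197 [86 59 17] 
 [[75. 75. 76. 76. 76.]
 [74. 75. 76. 76. 75.]
 [74. 75. 77. 77. 77.]
 [74. 75. 75. 77. 77.]
 [66. 75. 75. 77. 78.]]
```

arm_command:
  xyz:
    - [-0.7, -0.7, 0]
    - [-0.7, -0.7, 0]
  spin: [-0.5, -0.5]

```text
time: 15.4
tool_pos: [0.6332, 0.0434, 0.2008]
tool_rot: [3.142, -0.0, -0.963]
contact_force: [2.7, 0.0, 0.5]
opening: 0.0005
grip_force: 1.0
```

```bash
python3 chk.py
```

```text
t15.40 b-56.6 r0.1118 F [2.7 0.  0.5] px 264 197 [85 59 12] 
 [[77. 78. 78. 78. 78.]
 [78. 78. 78. 78. 78.]
 [78. 78. 77. 75. 75.]
 [78. 78. 76. 75. 75.]
 [74. 75. 74. 74. 74.]]
```

arm_command:
  xyz:
    - [-0.7, -0.65, 0]
    - [-0.7, -0.65, 0]
  spin: [-0.5, -0.5]

```text
time: 15.65
tool_pos: [0.6318, 0.0421, 0.2007]
tool_rot: [3.142, -0.0, -0.981]
contact_force: [2.4, 1.5, 0.3]
opening: 0.0007
grip_force: 1.1
```

```bash
python3 chk.py
```

```text
t15.65 b-57.6 r0.1117 F [2.4 1.5 0.3] px 264 197 [89 62 17] 
 [[74. 76. 77. 74. 74.]
 [75. 76. 74. 73. 73.]
 [75. 78. 73. 73. 73.]
 [77. 78. 77. 74. 73.]
 [68. 77. 76. 76. 74.]]
```

arm_command:
  xyz:
    - [-0.7, -0.65, 0]
    - [-0.7, -0.65, 0]
  spin: [-0.5, -0.5]

```text
time: 15.9
tool_pos: [0.6303, 0.0408, 0.2007]
tool_rot: [3.141, 0.0, -0.998]
contact_force: [2.0, -1.0, 0.9]
opening: 0.0007
grip_force: 0.9
```

```bash
python3 chk.py
```

```text
t15.90 b-58.6 r0.1116 F [ 2.  -1.   0.9] px 264 197 [92 63 21] 
 [[73. 75. 76. 75. 75.]
 [74. 76. 76. 75. 73.]
 [74. 75. 74. 71. 72.]
 [71. 74. 72. 71. 72.]
 [68. 72. 72. 71. 71.]]
```

arm_command:
  xyz:
    - [-0.7, -0.7, 0]
    - [-0.7, -0.7, 0]
  spin: [-0.5, -0.5]

```text
time: 16.15
tool_pos: [0.629, 0.0395, 0.2008]
tool_rot: [-3.142, 0.0, -1.016]
contact_force: [2.4, 0.3, 1.2]
opening: 0.0004
grip_force: 1.0
```

```bash
python3 chk.py
```

```text
t16.15 b-59.5 r0.1117 F [2.4 0.3 1.2] px 265 197 [96 66 18] 
 [[63. 65. 65. 63. 63.]
 [64. 65. 65. 64. 64.]
 [64. 64. 65. 64. 64.]
 [63. 63. 64. 64. 64.]
 [63. 63. 64. 64. 63.]]
```

The knob top fell from 76 to 64 mm, so the pin is home. Backing off now.

arm_command:
  xyz:
    - [1.7, 1, 0]
    - [3.5, 2, 0]
    - [4, 2.3, 0]
    - [4, 2.3, 0]
    - [0, 0, 15]
    - [0, 0, 30]
    - [0, 0, 35]
    - [0, 0, 35]
    - [0, 0, 20]
    - [0, -15, 0]
    - [0, -25, 0]
    - [0, -30, 0]
    - [0, -30, 0]
    - [0, 0, 0]
    - [0, 0, 0]
  spin: [0, 0, 0, 0, 0, 0, 0, 0, 0, 0, 0, 0, 0, 0, 0]

```text
time: 17.7
tool_pos: [0.6419, -0.0542, 0.335]
tool_rot: [3.14, 0.001, -1.017]
contact_force: [0.0, -0.1, -0.2]
opening: 0.0012
grip_force: 0.0
```

```bash
python3 - <<'E'
from h import *
t=read_camera('top');c=read_camera('scene')
s=observe();print(s['time'],s['tool_pos'],s['contact_force'])
print([[int(1000*pxd(t,u,v)[2]) for u in range(261,270)] for v in range(193,202)])
b=cv2.resize(t['img'][170:265,230:325],(400,400),interpolation=cv2.INTER_CUBIC)
a=cv2.resize(c['img'][120:220,290:410],(400,333),interpolation=cv2.INTER_CUBIC)
o=np.zeros((400,800,3),np.uint8);o[:,:400]=b;o[:333,400:]=a
cv2.imwrite('pics/t7.png',np.clip(o[:,:,::-1]*1.5,0,255).astype(np.uint8))
E
```

```text
17.8 [ 0.64205269 -0.05261659  0.33528549] [ 0.50807184 -0.34184287 -0.3023792 ]
[[10, 38, 39, 43, 42, 42, 42, 38, 39], [38, 43, 62, 63, 62, 60, 42, 39, 39], [44, 63, 64, 65, 65, 65, 60, 39, 39], [63, 64, 64, 64, 64, 65, 62, 58, 39], [62, 63, 63, 64, 64, 65, 62, 58, 40], [59, 63, 64, 66, 64, 63, 62, 59, 40], [43, 61, 64, 65, 65, 63, 61, 59, 40], [42, 42, 63, 63, 63, 61, 59, 41, 39], [38, 39, 42, 52, 52, 51, 40, 41, 40]]
```

View pics/t7.png

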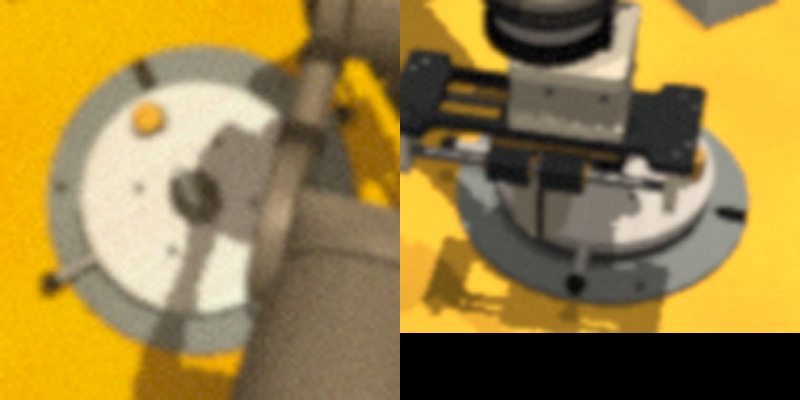

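The knob at (148,118) sits with its top at 64 mm, next to the pointer at (143,73), and the arm is clear. Handing in.

```bash
python3 -c "
from cell import *
print(hand_in())"
```

```text
the job is handed in; nothing more can be done
None
```

The pin dropped fully home (knob top fell from 76 to 64 mm) with the platter about 5° from the pointer, highest push force read was about 3 N, and I backed the arm clear and handed in at about 18 s; no verdict was returned.

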